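Dust cap onto the sensor dock, open end down

ROBOT

A 6-joint arm with a two-finger parallel gripper is mounted at the origin on a cart in front of the work surface, level with it; the furniture and walls round the work are solid. World frame = base frame: x ahead of the robot, y to its left, z up, the work surface at z = 0. Lengths are in m, angles in rad, forces in N, time in s.
With the tool pointing down it reaches from about 0.25 to 0.725 m from the base axis. Payload 4 kg.
Tool frame: the origin (TCP) lies on the centre line of the jaws, within the pads' length; the fingertips stand 17 mm ahead of it and the grasp point (between the pads) lies 2 mm behind it; z points along the fingers, y is the line along which they close (so a half turn about z gives the same grasp; the last joint's range is limited). The gripper opens to 85 mm and grips with 20 to 120 N. Pads are 22 mm wide; open, the fingers measure 114 mm over their backs; the gripper's body (76 mm by 85 mm) begins 54 mm behind the grasp point. The pads swing forward as they close: fully open they stand 13 mm farther back than shut.
Start: joints at [-1.299, 0.241, 0.005, 1.335, 0, 1.571], TCP at [0.134, -0.482, 0.248] pointing down, gripper open.
Joint ranges: [-2.72, 2.72], [-1.05, 1.87], [-1.09, 1.28], [-1.99, 2.15], [-1.42, 1.44], [-3.14, 3.14]. Speed limits (rad/s): [2.79, 2.79, 3.14, 3.14, 3.14, 3.14].

INTERFACE

Orientations are given as a unit quaternion [x, y, z, w].
In Python, from workcell import get_obs, imaging, order gives the robot as it stands.
- The arm moves only by the tool apply_moves, never from a script. Its argument "targets" is a list that holds one entry, the list of rows, each a list of 5 numbers: the shift along the world's x, y, z in units of 40 mm (1.0 is 40 mm), then the turn about the world's z in degrees, then the gripper command: -1 is shut, 1 is fully open, values between are in proportion. In form: [[[dx, dy, dz, turn, fingers], ...]]. A call has 1 to 8 rows; each row shifts and turns the commanded pose from where the row before left it; what a row does not reach is not made up. A row lasts 1/12 s, in which the tool goes at most 41.7 mm and 7.16 degrees, less where a joint would pass 70% of its speed; a pose out of reach is approached as far as the arm can. A call is refused whole if a number of a shift passes 1 or a number of a turn 7.16, either way. A call with a gripper value outside its range is refused whole. The fingers move at their own pace and stop on an object; the grip force is fixed at half the most. Time passes only in rows, so rows that do not move let the fingers close. It gives the time, the measured TCP pose, the force, the opening and the grip force at its end, in the units of the state.
- get_obs(): the state, without advancing time (a new reading comes with each control period).
- imaging.camera(name): name is "scene" or "top" or "wrist"; returns (picture, depth): 480x640x3 uint8, blue, green, red; 480x640 float32, m along the optical axis (not along the pixel's ray), 0 where there is no reading.
- imaging.get_calibration(name): a dict with "camera_matrix" (3x3 intrinsics, pixels), "eye" and "rotation" of the camera in the world; the wrist camera has in their place "hand_eye" (4x4, takes a point from camera to tool coordinates, whose origin is the TCP and whose axes are the flange's). Camera axes: x right, y down, z forward; pixel columns grow to the right and rows downward; lengths in m; the calibration is good to about 2 mm. A picture is of the moment at which its call begins: read the wrist's pose just before it. get_calibration takes no time and is no camera call.
- order.job_done(): hands the job in; it is judged then, once.
The state is a dict: "clock": time; "joint_pos": joint angles; "joint_vel": joint speeds; "tau": joint torques, N m; "eef_pos": TCP position; "tool_rot": TCP orientation; "ft_force": force on the tool from outside, world axes, zero at the start; "ft_torque": the same for the moment, N m; "grip_width": finger opening in m; "grasp_force": force on a finger pad.
Only numpy, scipy, OpenCV 4.12 (cv2) and the standard library are available. Lean on these libraries where they do the work, as an engineer would, in place of code of your own. Each camera call takes 0.05 s, during which the arm holds its last target. There are 200 camera calls.

TASK

Cover the sensor with a dust cap: take the orange cap that stands open end down and set it, still open end down and upright, into the round pocket of the white sensor dock, so that it goes over the steel sensor stud and rests on the pocket's floor. Set it down gently, do not drop it, and let go. Leave the other orange cap, which stands open end up, where it is.

Things in the scene. Friction and masses are not known exactly. Their poses are not given: they have to be found in the camera images.
- cap_mid (a point): The cap to use: orange round plastic cap like a small beaker, 48 mm outside diameter, 56 mm tall, wall 4 mm (inside 40 mm across, 52 mm deep), about 60 g, loose, standing open end down, closed flat end up. Point: on its axis half-way up, 28 mm above its rim; z points to the closed end (up). Rigid; pinch it across the sides at any yaw, best in the upper half so the fingertips clear the dock.
- spare_mid (a point): The other orange cap, of the same size and colour, standing the other way round: open end up, so one looks into it from above. To be left alone. The point is on its axis half-way up (28 mm above the worktop).
- pocket (a point): Centre of the floor of the round pocket in the fixed white sensor dock (100 x 110 mm, 30 mm high, pocket in its middle; grey key strip 24 mm wide along its -x side). Pocket 66 mm across, 8 mm deep; its black floor is 22 mm above the worktop. A fixed steel sensor stud, 18 mm across, rises 30 mm from the floor at the centre, so the cap must come down over it. z up.
There are look-alikes about, which are no part of the job. Leave any blue, green or purple look-alike of the part that bears cap_mid alone.

How it is judged:
By the outcome, as a careful person would: the job done as asked, in the order asked, and still so for the second after the job is handed in, with the robot touching nothing.
It also fails if it takes over 34 s, if anything falls off the work surface, if the arm or the gripper's body presses on something with over 40 N, if the wrist force passes 120 N, or if a joint passes its speed limit or range.

## Working session

There is one attempt and no reset: what is moved stays moved. The work goes in short steps, Python scripts to look and compute and a tool call to move; the robot and the scene stay as the last step left them, time stands still between calls to the robot, and variables do not carry over. Pictures are saved under pics/ and viewed, at most 10 in all, crops included, and the job is handed in when it is done.

Besides the shell and the picture viewer there is one more tool, called after "Emit:" in YAML: its name, and indented under it one key for each argument. apply_moves: Moves the arm, as the interface text tells. Its arguments: {"type":"object","properties":{"targets":{"type":"array","items":{"type":"array","items":{"type":"array","items":{"type":"number"}}}}},"required":["targets"]}

```bash
mkdir -p pics; cat > h.py <<'E'
import numpy as np, cv2
from workcell import get_obs, imaging, order
from scipy.spatial.transform import Rotation as R
def cam(n):
    o=get_obs(); p,d=imaging.camera(n); c=imaging.get_calibration(n); K=np.array(c["camera_matrix"])
    if n=="wrist":
        T=np.eye(4);T[:3,:3]=R.from_quat(o["tool_rot"]).as_matrix();T[:3,3]=o["eef_pos"];T=T@np.array(c["hand_eye"]);Rm,e=T[:3,:3],T[:3,3]
    else: Rm,e=np.array(c["rotation"]),np.array(c["eye"])
    return p,d,K,Rm,e
def cloud(d,K,Rm,e):
    v,u=np.indices(d.shape); P=np.stack([(u-K[0,2])/K[0,0]*d,(v-K[1,2])/K[1,1]*d,d],-1)
    return P@Rm.T+e
E
python3 - <<'E'
from h import *
for n in("top","scene"):
    p,d,K,Rm,e=cam(n); cv2.imwrite(f"pics/{n}1.png",p); np.savez(f"{n}1.npz",p=p,d=d,K=K,R=Rm,e=e); print(n,e,Rm)
print(get_obs())
E
```

```text
top [ 0.31990936 -0.11902347  1.11209791] [-0.69583918  0.71336204 -0.06374597  0.05346853]
scene [-0.03952731 -0.97762928  0.59581756] [ 0.82325926 -0.2453909   0.13550832 -0.49362435]
{'clock': 0.1, 'joint_pos': array([-1.29904071e+00,  2.41348803e-01,  3.88168092e-03,  1.33517626e+00,
        2.70824441e-05,  1.57076922e+00]), 'joint_vel': array([ 0.00066725, -0.00151175,  0.00233528, -0.00025281, -0.00137392,
        0.00046617]), 'tau': array([-5.55202641e-04, -3.73139048e+01,  2.53009576e+01,  1.08502209e-02,
       -3.72991587e-05, -1.43415861e-05]), 'eef_pos': array([ 0.1340811 , -0.48115362,  0.24750503]), 'tool_rot': array([ 9.90780548e-01,  1.35473441e-01, -1.11672180e-04, -9.16850254e-04]), 'ft_force': array([-0.41596124,  0.24835256,  0.52176502]), 'ft_torque': array([-0.01792026,  0.0175711 ,  0.00700372]), 'grasp_force': 0.0, 'grip_width': 0.08583588257867153}
```

View pics/top1.png

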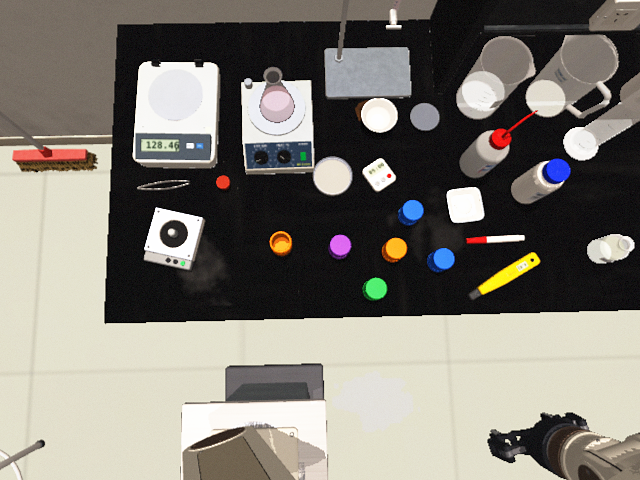

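View pics/scene1.png

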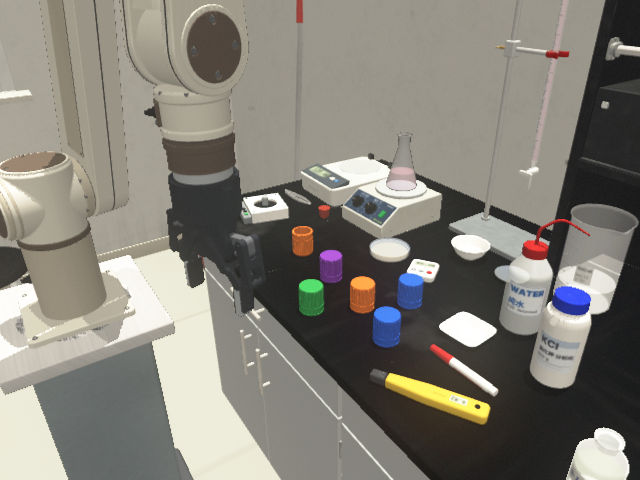

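The top picture shows two orange caps. The one at (281,243) has a visible cavity, so it is the spare. The one at (395,250) has a flat closed top, so it is the cap to use. The dock is at (174,238). Blue, green and purple look-alikes stand around the target cap. I'll confirm this in a crop and measure.

```bash
sed -i 's/else: Rm,e=np.array(c\["rotation"\])/else: Rm,e=R.from_quat(c["rotation"]).as_matrix()/' h.py
python3 - <<'E'
from h import *
z=np.load("top1.npz"); p,d=z["p"],z["d"]; C=cloud(d,z["K"],R.from_quat(z["R"]).as_matrix(),z["e"])
np.set_printoptions(precision=4,suppress=True)
for n,(u,v) in dict(cap=(395,250),spare=(281,243),purple=(340,246),green=(375,289),blue1=(441,260),blue2=(411,212)).items():
    w=C[v-18:v+19,u-18:u+19].reshape(-1,3); t=w[(w[:,2]>.045)&(w[:,2]<.07)]; c,r=cv2.minEnclosingCircle(t[:,:2].astype(np.float32)); print(n,c,2*r,np.median(t[:,2]),(t[:,:2].min(0)+t[:,:2].max(0))/2)
w=C[200:280,135:215]; q=p[200:280,135:215]; 
m=(w[...,2]>.024)&(w[...,2]<.04)&(q.min(-1)>110); print("dock",cv2.minAreaRect(w[m][:,:2].astype(np.float32)),np.median(w[m][:,2]))
s=w[w[...,2]>.045]; print("stud",s.shape,s.mean(0), C[238,174])
f=(w[...,2]>.015)&(w[...,2]<.027)&(q.max(-1)<70); print("floor",w[f].mean(0),f.sum())
g=w[w[...,2]<.01]; print("table z",np.median(g[:,2]))
a=cv2.resize(p[190:310,130:290],None,fx=4,fy=4,interpolation=2); b=cv2.resize(p[190:310,330:460],None,fx=3,fy=3,interpolation=2)
o=np.zeros((480,400,3),np.uint8); b=cv2.resize(b,(400,369)); o[:369]=b; o=np.hstack([a,o]); cv2.imwrite("pics/crop1.png",cv2.resize(o,(800,369)))
E
```

```text
cap (0.478799045085907, -0.32459333539009094) 0.04947048798203468 0.056872531785478575 [ 0.4795 -0.3248]
spare (0.49964433908462524, -0.06765016913414001) 0.049787212163209915 0.05612377883767117 [ 0.4991 -0.0673]
purple (0.4893040359020233, -0.20060956478118896) 0.04819326847791672 0.05650248816517367 [ 0.4893 -0.2006]
green (0.39195549488067627, -0.2758699953556061) 0.04884332790970802 0.056844538514077114 [ 0.392  -0.2756]
blue1 (0.453153520822525, -0.4291340112686157) 0.048309847712516785 0.056814065543765446 [ 0.4528 -0.4287]
blue2 (0.5651741623878479, -0.36727362871170044) 0.04837285354733467 0.05675998573301855 [ 0.5642 -0.3667]
dock ((0.518844485282898, 0.17852512001991272), (0.11167620122432709, 0.12288477271795273), 76.26203918457031) 0.030449110305212468
stud (74, 3) [0.4551 0.0719 0.4233] [0.5177 0.1743 0.0271]
floor [0.5257 0.1762 0.0232] 474
table z 0.0008747956833268233
```

View pics/crop1.png

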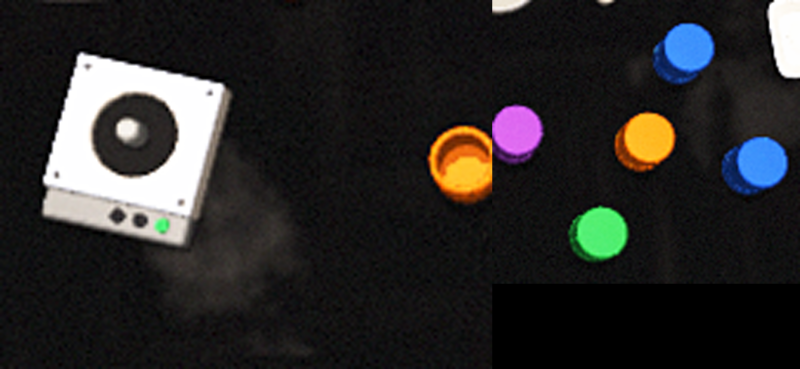

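The crop shows the closed-top orange cap, with its shaded side below the flat top, at about (648,138). The spare's cavity is at about (463,160). The dock has its stud at about (130,130). The target's position is (0.479, -0.3245), top at z 0.057. The neighbours lie at bearings of about 80° and 152°, so I'll close the jaws along about 28°. Moving above it now.

Emit:
apply_moves:
  targets:
    - [[0.54,0.245,0,6.4,1],[0.54,0.245,0,6.4,1],[0.54,0.245,0,6.4,1],[0.54,0.245,0,6.4,1],[0.54,0.245,0,6.4,1],[0.54,0.245,0,6.4,1],[0.54,0.245,0,6.4,1],[0.54,0.245,0,6.4,1]]

```text
clock: 0.77
eef_pos: [0.3078, -0.4023, 0.2478]
tool_rot: [0.833, 0.553, -0.0, -0.001]
ft_force: [0.5, -0.8, -0.6]
grip_width: 0.0852
grasp_force: 0.0
```

Emit:
apply_moves:
  targets:
    - [[0.54,0.245,0,6.4,1],[0.54,0.245,0,6.4,1],[0.54,0.245,0,6.4,1],[0.54,0.245,0,6.4,1],[0.54,0.245,0,6.4,1],[0.54,0.245,0,6.4,1],[0.54,0.245,0,6.4,1],[0.54,0.245,0,6.4,1],[0,0,0,0,1]]

```text
$.targets[0]: bad value
```

The second call was refused because it had 9 rows. Resending it with 8.

Emit:
apply_moves:
  targets:
    - [[0.54,0.245,0,6.4,1],[0.54,0.245,0,6.4,1],[0.54,0.245,0,6.4,1],[0.54,0.245,0,6.4,1],[0.54,0.245,0,6.4,1],[0.54,0.245,0,6.4,1],[0.54,0.245,0,6.4,1],[0,0,0,6.4,1]]

```text
clock: 1.43
eef_pos: [0.4615, -0.3326, 0.2473]
tool_rot: [0.511, 0.86, 0.001, -0.0]
ft_force: [-0.3, 0.2, -0.3]
grip_width: 0.0852
grasp_force: 0.0
```

Emit:
apply_moves:
  targets:
    - [[0.27,0.12,-0.8,0,1],[0.27,0.12,-0.8,0,1],[0,0,0,0,1],[0,0,0,0,1]]

```text
clock: 1.77
eef_pos: [0.4785, -0.3238, 0.1821]
tool_rot: [0.515, 0.857, 0.0, -0.003]
ft_force: [-0.6, 0.5, 0.3]
grip_width: 0.0854
grasp_force: 0.0
```

```bash
python3 - <<'E'
from h import *
p,d,K,Rm,e=cam("wrist"); o=get_obs(); C=cloud(d,K,Rm,e); cv2.imwrite("pics/w1.png",p)
np.set_printoptions(precision=4,suppress=True)
M=R.from_quat(o["tool_rot"]).as_matrix(); print(o["eef_pos"],M,o["joint_pos"])
h=cv2.cvtColor(p,cv2.COLOR_BGR2HSV)
m=(h[...,0]>8)&(h[...,0]<25)&(h[...,1]>120)&(C[...,2]>.05)&(C[...,2]<.065)&(d>0)
t=C[m]; t=t[np.hypot(t[:,0]-.479,t[:,1]+.3245)<.04]; print(len(t),cv2.minEnclosingCircle(t[:,:2].astype(np.float32)),np.median(t,0),t.min(0),t.max(0))
E
```

```text
[ 0.4793 -0.3248  0.1841] [[-0.4693  0.883  -0.002 ]
 [ 0.883   0.4693  0.0009]
 [ 0.0017 -0.0013 -1.    ]] [-0.5955  0.4312  0.1077  1.2495 -0.0004  0.4869]
4436 ((0.4794115424156189, -0.323970228433609), 0.0244667399674654) [ 0.4785 -0.3225  0.0561] [ 0.4553 -0.3472  0.0501] [ 0.5033 -0.2999  0.0587]
```

View pics/w1.png

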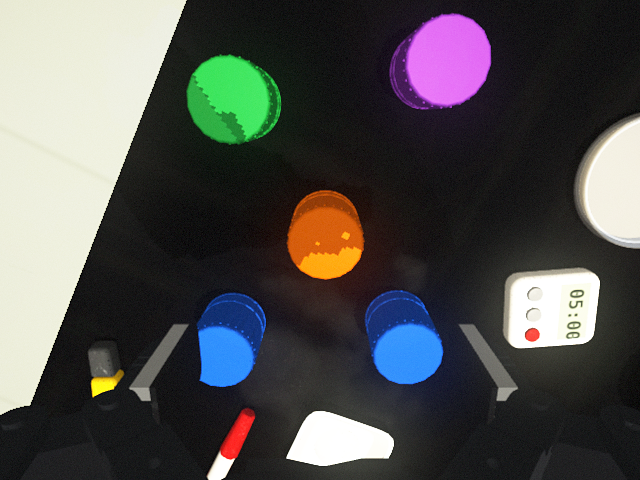

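The wrist picture shows the orange cap's flat top at (326,241), centred between the open fingers. The blue caps at (225,345) and (405,340) are clear of the finger lines. The cap measures (0.479, -0.324), which agrees with the TCP. Descending 143 mm to grasp.

Emit:
apply_moves:
  targets:
    - [[0,0,-0.7,0,1],[0,0,-0.7,0,1],[0,0,-0.7,0,1],[0,0,-0.7,0,1],[0,0,-0.5,0,1],[0,0,-0.25,0,1],[0,0,0,0,1],[0,0,0,0,1]]

```text
clock: 2.48
eef_pos: [0.4805, -0.3261, 0.0439]
tool_rot: [0.516, 0.857, -0.0, 0.001]
ft_force: [0.6, 0.4, 0.9]
grip_width: 0.0854
grasp_force: 0.0
```

Emit:
apply_moves:
  targets:
    - [[0,0,0,0,-1],[0,0,0,0,-1],[0,0,0,0,-1],[0,0,0,0,-1],[0,0,0,0,-1],[0,0,0,0,-1],[0,0,0,0,-1],[0,0,0,0,-1]]

```text
clock: 3.15
eef_pos: [0.481, -0.3259, 0.0445]
tool_rot: [0.515, 0.857, -0.0, 0.002]
ft_force: [-0.3, -0.1, 5.3]
grip_width: 0.0462
grasp_force: 61.6
```

Emit:
apply_moves:
  targets:
    - [[0,0,0.3,0,-1],[0,0,0.7,0,-1],[0,0,0.9,0,-1],[0,0,0.9,0,-1],[0,0.3,0.7,0,-1],[0.1,0.6,0.5,0,-1],[0.1,0.8,0,0,-1],[0.1,0.8,0,0,-1]]

```text
clock: 3.82
eef_pos: [0.493, -0.2251, 0.2051]
tool_rot: [0.516, 0.857, 0.0, 0.003]
ft_force: [0.5, -0.5, -1.4]
grip_width: 0.0465
grasp_force: 61.6
```

Emit:
apply_moves:
  targets:
    - [[0.18,0.9,0,0,-1],[0.18,0.9,0,0,-1],[0.18,0.9,0,0,-1],[0.18,0.9,0,0,-1],[0.18,0.9,0,0,-1],[0.18,0.9,0,0,-1],[0.18,0.9,0,0,-1],[0.18,0.9,0,0,-1]]

```text
clock: 4.48
eef_pos: [0.5495, 0.0648, 0.2031]
tool_rot: [0.515, 0.857, 0.0, 0.0]
ft_force: [0.5, -0.5, -0.9]
grip_width: 0.0463
grasp_force: 61.6
```

Emit:
apply_moves:
  targets:
    - [[0,0.8,0,0,-1],[0,0.5,0,0,-1],[0,0.2,0,0,-1],[0,0,0,0,-1],[0,0,0,0,-1],[0,0,0,0,-1]]

```text
clock: 4.98
eef_pos: [0.5494, 0.1217, 0.2025]
tool_rot: [0.516, 0.857, -0.0, 0.0]
ft_force: [-0.1, 0.5, -0.8]
grip_width: 0.0465
grasp_force: 61.6
```

```bash
python3 - <<'E'
from h import *
p,d,K,Rm,e=cam("wrist"); o=get_obs(); C=cloud(d,K,Rm,e); cv2.imwrite("pics/w2.png",p); np.savez("w2.npz",p=p,d=d,C=C,K=K,R=Rm,e=e)
print(o["eef_pos"],o["joint_pos"],o["grip_width"],o["grasp_force"])
E
```

```text
[0.54945606 0.12146649 0.20247486] [ 2.17791424e-01  3.87052740e-01  8.94180804e-02  1.27320480e+00
 -4.39565149e-04  1.30230038e+00] 0.04628373343282832 61.5842279791832
```

View pics/w2.png

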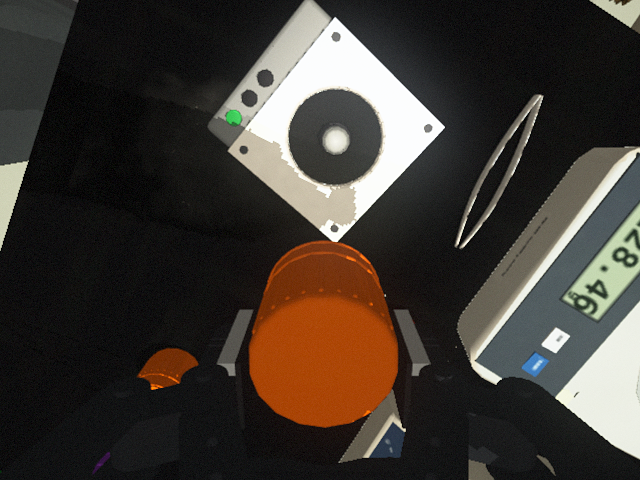

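The cap is held upright: top ellipse centre about (323,361), lower edge at (322,243). The pocket opening is centred at about (336,137) and the stud's top at (336,141). Measuring both and the cap's offset in the hand.

```bash
python3 - <<'E'
from h import *
np.set_printoptions(precision=4,suppress=True)
z=np.load("w2.npz"); p,d,C,K,Rm,e=[z[k] for k in("p","d","C","K","R","e")]
def at(u,v,h):
    r=Rm@np.array([(u-K[0,2])/K[0,0],(v-K[1,2])/K[1,1],1]); return e+r*(h-e[2])/r[2]
g=p.max(-1); m=np.zeros_like(g); m[80:195,280:392]=(g[80:195,280:392]<90)*255
cs,_=cv2.findContours(m,cv2.RETR_EXTERNAL,cv2.CHAIN_APPROX_NONE); c=max(cs,key=cv2.contourArea)
w=np.array([at(*q[0],.030)[:2] for q in c],np.float32); print("pocket rim",cv2.fitEllipse(w),cv2.minEnclosingCircle(w))
s=np.zeros_like(g); s[115:165,312:362]=(g[115:165,312:362]>110)*255
M=cv2.moments(s,True); u,v=M["m10"]/M["m00"],M["m01"]/M["m00"]; print("stud px",u,v,at(u,v,.052), C[141,336])
h=cv2.cvtColor(p,cv2.COLOR_BGR2HSV); k=(h[...,0]>5)&(h[...,0]<25)&(h[...,1]>120); k[:, :230]=0;k[:,420:]=0;k[:225]=0
t=C[k&(d>0)]; print("cap z",np.percentile(t[:,2],[1,5,50,95,99])); top=t[t[:,2]>np.percentile(t[:,2],90)-.004]; print(len(top),cv2.minEnclosingCircle(top[:,:2].astype(np.float32)),top.min(0),top.max(0))
pl=np.linalg.lstsq(np.c_[top[:,:2],np.ones(len(top))],top[:,2],rcond=None)[0]; print("tilt",pl)
E
```

```text
pocket rim ((0.5279691815376282, 0.17785273492336273), (0.06184753403067589, 0.06189914420247078), 62.94084548950195) ((0.5280199646949768, 0.1779712736606598), 0.03164249286055565)
stud px 335.66383701188454 140.09507640067912 [0.5281 0.178  0.052 ] [0.5285 0.1777 0.0525]
cap z [-0.0004  0.1613  0.2137  0.2149  0.2155]
16155 ((0.5484097599983215, 0.12232031673192978), 0.0264765415340662) [0.5222 0.1005 0.2107] [0.5748 0.1477 0.2635]
tilt [ 0.0077 -0.0049  0.2105]
```

The pocket rim and the stud agree on (0.528, 0.178). The cap is within 1 mm of the TCP and isn't tilted. The final TCP height should be about 0.0665. Move: dx -0.53, dy +1.41 units.

Emit:
apply_moves:
  targets:
    - [[-0.13,0.36,0,0,-1],[-0.2,0.5,0,0,-1],[-0.13,0.36,0,0,-1],[-0.07,0.19,0,0,-1],[0,0,-0.3,0,-1],[0,0,-0.5,0,-1],[0,0,-0.5,0,-1],[0,0,-0.2,0,-1]]

```text
clock: 5.7
eef_pos: [0.527, 0.1776, 0.1398]
tool_rot: [0.516, 0.857, -0.002, -0.001]
ft_force: [0.2, -0.0, -1.9]
grip_width: 0.0465
grasp_force: 61.6
```

Emit:
apply_moves:
  targets:
    - [[0,0,0,0,-1],[0,0,0,0,-1],[0,0,0,0,-1]]

```text
clock: 5.95
eef_pos: [0.5292, 0.1791, 0.1435]
tool_rot: [0.516, 0.857, 0.001, 0.001]
ft_force: [-0.0, -0.3, -1.4]
grip_width: 0.0465
grasp_force: 61.6
```

```bash
python3 - <<'E'
from h import *
p,d,K,Rm,e=cam("scene"); cv2.imwrite("pics/s2.png",cv2.resize(p[130:260,200:340],None,fx=4,fy=4,interpolation=2))
o=get_obs(); print(o["eef_pos"],o["ft_force"],o["grip_width"])
E
```

```text
[0.52931951 0.17930521 0.14374882] [-0.40375156 -0.16168247  0.18902137] 0.04628932295672258
```

View pics/s2.png

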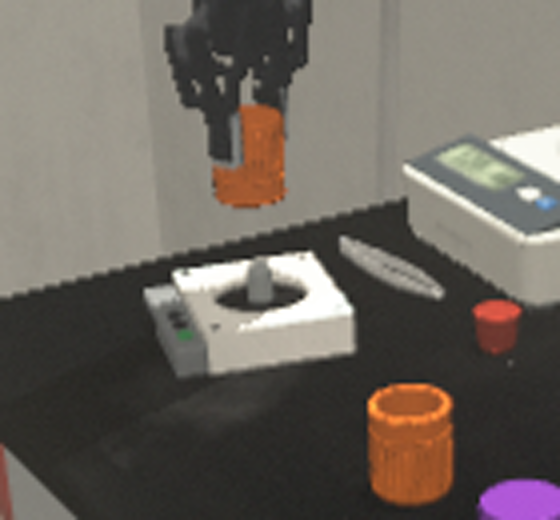

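The picture shows the cap at (250,160) directly above the stud at (260,280), upright and with the jaws clear. Lowering to 8 mm above contact.

Emit:
apply_moves:
  targets:
    - [[-0.02,-0.03,-0.3,0,-1],[0,0,-0.35,0,-1],[0,0,-0.35,0,-1],[0,0,-0.35,0,-1],[0,0,-0.25,0,-1],[0,0,-0.12,0,-1],[0,0,0,0,-1],[0,0,0,0,-1]]

```text
clock: 6.67
eef_pos: [0.5279, 0.1783, 0.0741]
tool_rot: [0.515, 0.857, 0.0, 0.0]
ft_force: [-0.9, 0.2, 0.2]
grip_width: 0.0463
grasp_force: 61.6
```

Emit:
apply_moves:
  targets:
    - [[0,0,-0.04,0,-1],[0,0,-0.04,0,-1],[0,0,-0.04,0,-1],[0,0,-0.02,0,-1],[0,0,0,0,-1],[0,0,0,0,-1]]

```text
clock: 7.17
eef_pos: [0.5274, 0.1781, 0.0679]
tool_rot: [0.515, 0.857, -0.0, -0.0]
ft_force: [-1.3, 0.3, -0.5]
grip_width: 0.0464
grasp_force: 61.6
```

Now 1 mm at a time until contact shows.

Emit:
apply_moves:
  targets:
    - [[0,0,-0.025,0,-1],[0,0,0,0,-1],[0,0,0,0,-1]]

```text
clock: 7.42
eef_pos: [0.5274, 0.1782, 0.0669]
tool_rot: [0.515, 0.857, -0.0, -0.0]
ft_force: [-0.0, -0.5, -0.5]
grip_width: 0.046
grasp_force: 61.6
```

Emit:
apply_moves:
  targets:
    - [[0,0,-0.02,0,-1],[0,0,0,0,-1],[0,0,0,0,-1]]

```text
clock: 7.67
eef_pos: [0.5275, 0.1782, 0.0664]
tool_rot: [0.515, 0.857, 0.0, 0.0]
ft_force: [-1.0, 0.1, 3.2]
grip_width: 0.0465
grasp_force: 61.8
```

Emit:
apply_moves:
  targets:
    - [[0,0,-0.015,0,-1],[0,0,0,0,-1],[0,0,0,0,-1]]

```text
clock: 7.92
eef_pos: [0.5275, 0.1782, 0.0664]
tool_rot: [0.515, 0.857, 0.0, 0.0]
ft_force: [-2.2, -0.0, 6.2]
grip_width: 0.0464
grasp_force: 62.3
```

Contact is confirmed at 6 N at the expected height. Releasing gently, then retreating upward.

Emit:
apply_moves:
  targets:
    - [[0,0,0,0,0.2],[0,0,0,0,0.4],[0,0,0,0,0.7],[0,0,0,0,1],[0,0,0,0,1],[0,0,0,0,1],[0,0,0,0,1],[0,0,0,0,1]]

```text
clock: 8.58
eef_pos: [0.5274, 0.1782, 0.0654]
tool_rot: [0.515, 0.857, -0.0, -0.0]
ft_force: [-0.2, 0.2, 0.4]
grip_width: 0.0852
grasp_force: 0.0
```

Emit:
apply_moves:
  targets:
    - [[0,0,0.1,0,1],[0,0,0.3,0,1],[0,0,0.6,0,1],[0,0,0.8,0,1],[0,0,0.8,0,1],[0,0,0.6,0,1],[0,0,0.2,0,1],[0,0,0,0,1]]

```text
clock: 9.25
eef_pos: [0.5291, 0.1787, 0.2046]
tool_rot: [0.515, 0.857, 0.002, 0.002]
ft_force: [0.0, 0.3, 0.0]
grip_width: 0.0859
grasp_force: 0.0
```

```bash
python3 - <<'E'
from h import *
np.set_printoptions(precision=4,suppress=True)
p,d,K,Rm,e=cam("wrist"); o=get_obs(); C=cloud(d,K,Rm,e); cv2.imwrite("pics/w3.png",p)
h=cv2.cvtColor(p,cv2.COLOR_BGR2HSV); k=(h[...,0]>5)&(h[...,0]<25)&(h[...,1]>120)&(d>0)&(C[...,2]>.07)&(np.hypot(C[...,0]-.528,C[...,1]-.178)<.05)
t=C[k]; print(o["eef_pos"],len(t),np.median(t[:,2]),cv2.minEnclosingCircle(t[:,:2].astype(np.float32)),np.linalg.lstsq(np.c_[t[:,:2],np.ones(len(t))],t[:,2],rcond=None)[0])
E
```

```text
[0.5279 0.1783 0.2023] 4529 0.07809361341503862 ((0.5286734104156494, 0.1778808981180191), 0.04462724179029465) [-0.3435 -0.2621  0.3088]
```

View pics/w3.png

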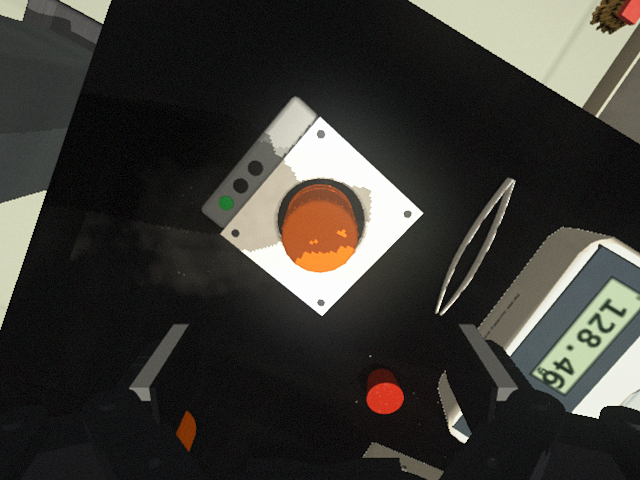

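The cap sits upright in the pocket at (321,230), ringed by the black pocket floor. Its top is at z 0.078, which is 22 + 56 mm, so it rests on the floor over the stud. The gripper is clear, so I'm handing in.

```bash
python3 -c "
from workcell import order; print(order.job_done())"
```

```text
the job is handed in; nothing more can be done
None
```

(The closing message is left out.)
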